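# Put the eggs on to boil

## Robot

A 6-joint arm with a two-finger parallel gripper is mounted at the origin on a cart in front of the work surface, level with it; the furniture and walls round the work are solid. World frame = base frame: x ahead of the robot, y to its left, z up, the work surface at z = 0. Lengths are in mm, angles in rad, forces in N, time in s.
With the tool pointing down it reaches from about 200 to 875 mm from the base axis. Payload 3.4 kg.
Tool frame: the origin (TCP) lies at the very end of the fingers, on their centre line; the grasp point (between the pads) lies 19 mm behind it; z points along the fingers, y is the direction in which the jaws open and shut (so a half turn about z gives the same grasp; the last joint's range is limited). The gripper opens to 94 mm and grips with 3 to 60 N. Pads are 16 mm wide; open, the fingers measure 119 mm over their backs; the gripper's body (75 mm by 177 mm) begins 78 mm behind the grasp point.
Start: joints at [-1.306, 0.276, 1.505, -0, 1.361, -0.121], TCP at [216.375, -532.773, 205.493] pointing down, gripper open.
Joint ranges: [-2.89, 2.89], [-0.75, 2.08], [0.22, 2.7], [-1.18, 4.32], [0.11, 2.71], [-2.7, 2.7]. Speed limits (rad/s): [2.57, 2.57, 3.14, 3.14, 3.14, 3.14].

## Interface

Orientations are given as a unit quaternion [w, x, y, z].
In Python, from bench import ctrl, viewer gives the robot as it stands. The module is installed in compiled form; this text tells all that it offers.
- The arm moves only by the tool apply_moves, never from a script. Its argument "steps" is a list of rows, each a list of 2 entries, a list of its own where there are three numbers: the shift along the tool's x, y, z in mm, then the turn about the tool's z in rad. In form: [[[dx, dy, dz], twist], ...]. A call has 1 to 8 rows; each row is the pose to reach, as a shift and turn from the pose commanded when the call began, along the tool's axes at that moment; what a row does not reach only later rows make up. A row lasts 1/8 s, in which the tool goes at most 62.5 mm and 10.7 degrees, less where a joint would pass 70% of its speed; a pose out of reach is approached as far as the arm can. A call with a gripper value outside its range is refused whole. "gripper" is the gripper command: -1 is shut, 1 is fully open, values between are in proportion, set as the call begins (left out, the last holds). The fingers move at their own pace and stop on an object; the grip force is fixed at half the most. Time passes only in rows, so rows that repeat a pose let the fingers close. It gives the time, the measured TCP pose, the force and the opening at its end, in the units of the state.
- ctrl.get_obs(): the state, without advancing time (a new reading comes with each control period).
- viewer.read_camera(name): name is "scene" or "top"; returns a dict with "frame" (480x640x3 uint8, blue, green, red), "K" (3x3 intrinsics, pixels), "world_from_camera" (4x4, takes a point from camera to world coordinates). Camera axes: x right, y down, z forward; pixel columns grow to the right and rows downward; lengths in mm; the calibration is good to about 2 mm. A picture is of the moment at which its call begins. There is no depth.
- ctrl.close_job(): hands the job in, once; it reports no verdict.
The state is a dict: "time": time; "joint_positions": joint angles; "qvel": joint speeds; "effort": joint torques, N m; "eef_pos": TCP position; "tcp_rot": TCP orientation; "contact_force": force on the tool from outside, world axes, zero at the start; "ft_torque": the same for the moment, N m; "grip_width": finger opening in mm.
Only numpy, scipy, OpenCV 4.12 (cv2) and the standard library are available. Lean on these libraries where they do the work, as an engineer would, in place of code of your own. Each camera call takes 0.05 s, during which the arm holds its last target. There are 200 camera calls.

## Task

Put the eggs on to boil: lift the wire egg basket up off its hook under the little shelf and lower it gently into the open steel pot on the portable hotplate, so that it stands upright and flat on the pot's bottom, and let go of it. Then turn the hotplate's dial clockwise until its white pointer stands at the orange mark. Do not wrench the hook or push the pot about, and leave the skimmer hanging and the jars standing where they are.

Things in the scene. Friction and masses are not known exactly. Their poses are not given: they have to be found in the camera images.
- basket: Steel wire basket with four eggs, one rigid piece, hanging upright on one of the two hooks. Cup 112 mm wide below, 140 mm at its rim, 52 mm high (eggs to 61); centre stem with a black sleeve 16 mm in diameter 82 to 144 mm up; wire eye on top, 147 to 198 mm up, 30 mm wide, opening 18 x 39 mm, in its yz plane. Origin: centre of underside; z up the stem, x through the eye.
- basket_grip (a point): Where to grip the basket: on the stem's axis in the black sleeve, 113 mm above its underside. Basket mass about 0.36 kg.
- basket_eye (a point): Inner top of the basket's hanging eye, 192 mm above the underside: the point that rests on the hook.
- shelf: Fixed countertop shelf: wooden board 340 mm wide, shelf x from -6 to 140 mm, underside 315, top 333 mm above the worktop; dark uprights at the back (x 126, y +-156 mm). Two hooks under the front edge, the space before and below them is open. Origin: on the worktop under the hook line, mid width; -x is the open front, +y left seen from the robot.
- hook_left (a point): Seat (low point) of the left hook, shelf position (0, 78, 268) mm. Its 6 mm wire comes down 14 mm behind the seat and turns up in front, the tip 16 mm before and 16 mm above the seat: raise an eye 18 to 28 mm, then draw it forward (shelf -x).
- hook_right (a point): Seat of the right (-y) hook: shelf position (0, -78, 268) mm, the same shape as the left one.
- skimmer: Flat round steel skimmer (disc 88 mm in diameter, 198 mm long overall, with the same eye) hanging on the other hook; to be left alone. Origin at its lowest point, z up along its handle.
- skimmer_eye (a point): Inner top of the skimmer's eye, resting on its hook.
- hotplate: Fixed hotplate 270 mm deep, 230 wide, 62 high: black glass top (x from -80 to 135 mm) and in front of it a black control panel, 72 mm long, sloping down 39.9 degrees towards the robot, with the dial at its middle. Origin: on the worktop under the middle; x to its back, y to its left, z up.
- cooking_zone (a point): Centre of the marked round cooking zone on the hotplate's top (hotplate position (35, 0, 62) mm), where the pot stands.
- pot: Open steel pot standing on the hotplate, 204 mm in diameter, 89 mm high, clear inner width at least 164 mm, bottom 4 mm thick; two loop handles at its +y and -y sides reach out to 136 mm from the centre, 62 to 80 mm high. Origin: centre of its underside, z up.
- dial_grip (a point): Where to grip the dial: on its axis, 22 mm above the panel. Black knob 41 mm in diameter with a bar 40 mm long, 13 mm thick, 7 to 28 mm above the panel, a white line on the pointer end. Its axes turn with the dial: z out of the panel along the dial's axis (39.9 degrees from vertical, towards the robot); bar and pointer lie along (1, 1, 0).
- dial (a joint): Angle of the dial (rad), growing clockwise seen from outside, 0 to 4.19; stays where it is left. 0: pointer at the round white off dot, 45 degrees left of straight up the panel. White marks every 30 degrees; the long orange mark is at 1.571, 45 degrees right of straight up.
- spice_paprika: Red spice jar with black cap, 50 mm in diameter, 124 mm high, standing on the shelf board; bystander. Origin: centre of its underside, z up.
- spice_bay: Green spice jar with black cap, 49 mm in diameter, 124 mm high, on the shelf board; bystander. Origin: centre of its underside.
- spice_turmeric: Yellow spice jar with black cap, 49 mm in diameter, 124 mm high, on the shelf board; bystander. Origin: centre of its underside.
- salt_shaker: Glass salt shaker with grey cap, 44 mm in diameter, 90 mm high, on the shelf board; bystander. Origin: centre of its underside.

How it is judged:
By the outcome, as a careful person would: the job done as asked, in the order asked, and still so for the second after the job is handed in, with the robot touching nothing.
It also fails if it takes over 58 s, if anything falls off the work surface, if the arm or the gripper's body presses on something with over 40 N, if the wrist force passes 120 N, or if a joint passes its speed limit or range.

## Working session

There is one attempt and no reset: what is moved stays moved. The work goes in short steps, Python scripts to look and compute and a tool call to move; the robot and the scene stay as the last step left them, time stands still between calls to the robot, and variables do not carry over. Pictures are saved under pics/ and viewed, about 8 in all and at most 12, crops included, and the job is handed in when it is done.

Besides the shell and the picture viewer there is one more tool, called after "Request:" by a JSON object that holds its "op" and its "data". apply_moves: Moves the arm, as the interface text tells. Its arguments: {"type":"object","properties":{"steps":{"type":"array"},"gripper":{"type":"number"}},"required":["steps"]}

```bash
mkdir -p pics; python3 - <<'E'
from bench import ctrl, viewer
import cv2,numpy as np
print(ctrl.get_obs())
for n in("scene","top"):
    r=viewer.read_camera(n);cv2.imwrite(f"pics/{n}0.png",r["frame"]);print(n,r["K"].tolist(),np.round(r["world_from_camera"],3).tolist())
E
```

```text
{'time': 0.0, 'joint_positions': array([-1.30599147e+00,  2.76636194e-01,  1.50607994e+00,  8.17082089e-06,
        1.36068133e+00, -1.20981107e-01]), 'qvel': array([-8.28977957e-04, -1.65756275e-03,  1.00318394e-04, -5.43676113e-04,
       -6.19010436e-05,  7.98859675e-04]), 'effort': array([ 5.21811999e-04, -4.04583800e+01, -2.37226385e+01,  7.01609091e-02,
        3.45321419e-02, -1.24358385e-04]), 'eef_pos': array([ 216.23168844, -532.21386951,  204.60243627]), 'tcp_rot': array([-9.00359663e-04,  9.81453526e-01,  1.91698103e-01, -6.08532502e-05]), 'contact_force': array([-0.00916146, -0.39388962, -0.53525611]), 'ft_torque': array([ 0.01958885, -0.01126609, -0.02500914]), 'grip_width': 93.90230397499337}
scene [[471.12802854956703, 0.0, 316.1937166861649], [0.0, 471.12802854956703, 238.07822891695088], [0.0, 0.0, 1.0]] [[-0.69, -0.493, 0.531, 53.774], [-0.724, 0.479, -0.496, 469.812], [-0.01, -0.726, -0.687, 831.669], [0.0, 0.0, 0.0, 1.0]]
top [[474.30335680945444, 0.0, 319.19552560791567], [0.0, 474.30335680945444, 243.1780761135527], [0.0, 0.0, 1.0]] [[-0.016, -0.981, 0.193, 369.419], [-1.0, 0.013, -0.014, 32.725], [0.011, -0.193, -0.981, 1202.66], [0.0, 0.0, 0.0, 1.0]]
```

View pics/scene0.png

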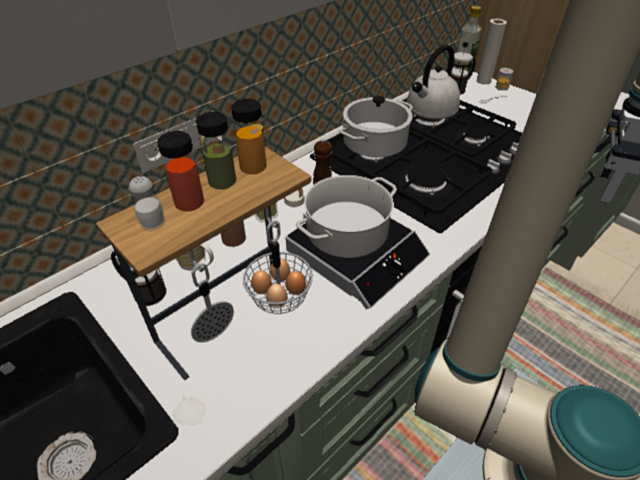

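View pics/top0.png

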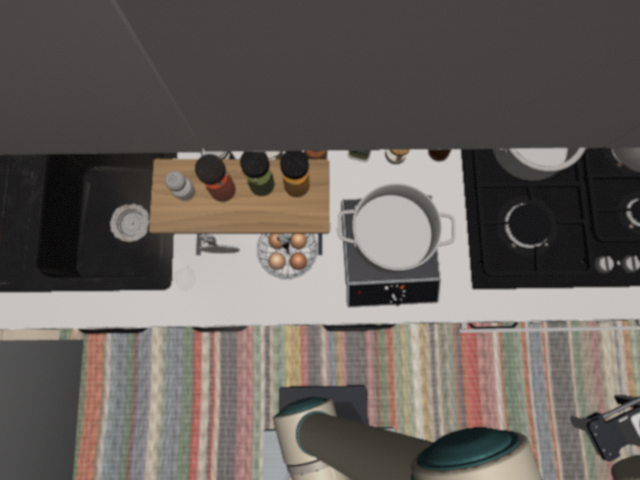

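Request:
{"op": "apply_moves", "data": {"steps": [[[0,0,-60],0],[[30,-40,-95],0.1],[[60,-85,-125],0.2],[[95,-135,-150],0.3],[[135,-190,-175],0.386],[[175,-245,-200],0.386],[[215,-300,-225],0.386],[[255,-355,-250],0.386]]}}

```text
time: 1.1
eef_pos: [309.1, -145.4, 441.0]
tcp_rot: [-0.0, 1.0, -0.001, 0.0]
contact_force: [1.7, -0.5, 1.1]
grip_width: 93.8
```

```bash
cat > h.py <<'E'
import numpy as np, cv2
from bench import ctrl, viewer
def cam(n):
    r=viewer.read_camera(n); return r["frame"],np.array(r["K"]),np.array(r["world_from_camera"])
def ray(K,T,p):
    d=T[:3,:3]@np.linalg.inv(K)@np.array([*p,1.]); return T[:3,3],d
def onz(K,T,p,z):
    o,d=ray(K,T,p); return o+d*(z-o[2])/d[2]
def tri(r1,r2):
    A=[];b=[]
    for o,d in(r1,r2):
        d=d/np.linalg.norm(d);P=np.eye(3)-np.outer(d,d);A.append(P);b.append(P@o)
    return np.linalg.lstsq(np.vstack(A),np.hstack(b),rcond=None)[0]
def proj(K,T,X):
    c=np.linalg.inv(T)@np.array([*X,1.]); u=K@c[:3]; return u[:2]/u[2]
E
python3 - <<'E'
from h import *
o=ctrl.get_obs();print({k:np.round(o[k],3) for k in("joint_positions","eef_pos","tcp_rot")})
fs,Ks,Ts=cam("scene");ft,Kt,Tt=cam("top")
print("board front",onz(Kt,Tt,(150,233),333),onz(Kt,Tt,(329,232),333))
print("pot rim c",onz(Kt,Tt,(395,228),151))
a=cv2.resize(fs[200:320,230:430],(800,480),interpolation=cv2.INTER_CUBIC)
cv2.imwrite("pics/c1.png",a)
b=cv2.resize(ft[150:310,140:460],(800,400),interpolation=cv2.INTER_CUBIC);cv2.imwrite("pics/c2.png",b)
E
```

```text
{'joint_positions': array([-0.645, -0.136,  1.397,  0.   ,  1.88 ,  0.927]), 'eef_pos': array([ 309.119, -145.388,  441.001]), 'tcp_rot': array([-0.   ,  1.   , -0.001,  0.   ])}
board front [564.09389568 336.56308957 333.        ] [561.56949357   1.84396532 333.        ]
pot rim c [ 609.11747729 -155.20267539  151.        ]
```

View pics/c1.png

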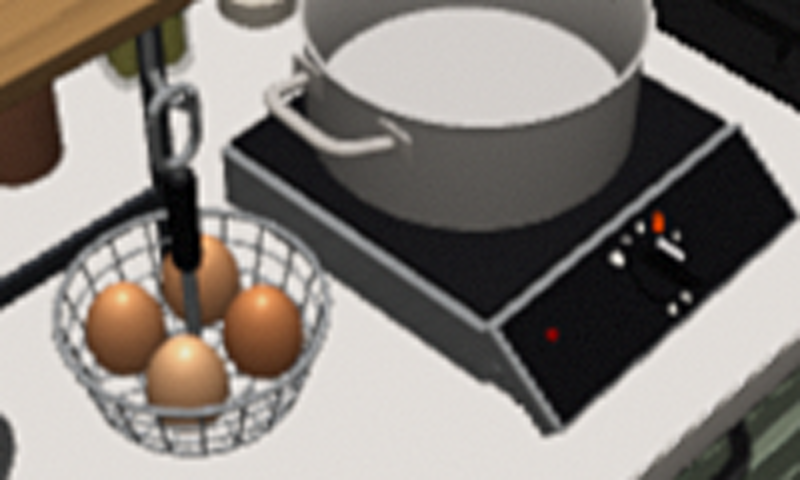

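View pics/c2.png

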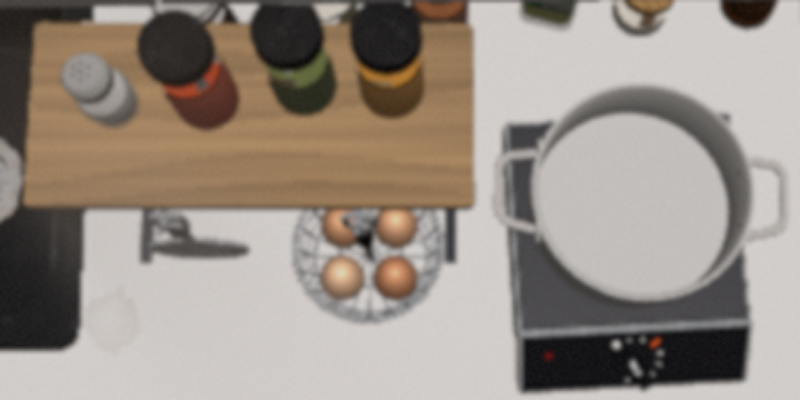

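Request:
{"op": "apply_moves", "data": {"steps": [[[0,-40,-40],0],[[0,-90,-80],0],[[0,-145,-120],0],[[0,-145,-180],0],[[0,-145,-240],0],[[0,-145,-300],0],[[0,-145,-360],0],[[0,-145,-420],0]]}}

```text
time: 2.2
eef_pos: [330.7, -4.0, 741.6]
tcp_rot: [0.008, 0.999, -0.001, 0.031]
contact_force: [-0.0, 0.6, -0.1]
grip_width: 93.9
```

```bash
python3 - <<'E'
from h import *
o=ctrl.get_obs();print({k:np.round(o[k],3) for k in("joint_positions","eef_pos","tcp_rot")})
E
```

```text
{'joint_positions': array([-0.22 ,  0.144,  0.224, -0.006,  2.709,  1.346]), 'eef_pos': array([330.68 ,  -4.048, 741.573]), 'tcp_rot': array([ 0.008,  0.999, -0.001,  0.031])}
```

Request:
{"op": "apply_moves", "data": {"steps": [[[0,0,0],0],[[0,0,50],0],[[0,0,50],0]]}}

```text
time: 2.58
eef_pos: [330.0, -3.8, 691.2]
tcp_rot: [0.008, 0.999, -0.0, 0.032]
contact_force: [0.6, 0.1, 0.4]
grip_width: 94.0
```

```bash
python3 - <<'E'
from h import *
o=ctrl.get_obs();print({k:np.round(o[k],3) for k in("joint_positions","eef_pos","tcp_rot")})
E
```

```text
{'joint_positions': array([-0.22 ,  0.017,  0.58 , -0.004,  2.479,  1.348]), 'eef_pos': array([330.009,  -3.809, 691.248]), 'tcp_rot': array([ 0.008,  0.999, -0.   ,  0.032])}
```

Request:
{"op": "apply_moves", "data": {"steps": [[[0,-50,-50],0],[[0,-76,-100],0],[[-40,-76,-160],0],[[-80,-76,-220],0],[[-120,-76,-280],0],[[-160,-76,-300],0]]}}

```text
time: 3.32
eef_pos: [265.1, 83.0, 766.7]
tcp_rot: [0.011, 0.997, -0.001, 0.075]
contact_force: [0.4, -0.0, -0.1]
grip_width: 94.0
```

```bash
cat > s.py <<'E'
from h import *
from scipy.spatial.transform import Rotation as R
o=ctrl.get_obs();print({k:np.round(o[k],3) for k in("time","joint_positions","eef_pos","tcp_rot")})
w,x,y,z=o["tcp_rot"];M=R.from_quat([x,y,z,w]).as_matrix();print(M.round(3),"tilt",np.degrees(np.arccos(-M[2,2])))
E
python3 s.py
```

```text
{'time': np.float64(3.325), 'joint_positions': array([ 0.106,  0.063,  0.221, -0.091,  2.71 ,  1.592]), 'eef_pos': array([265.079,  82.981, 766.743]), 'tcp_rot': array([ 0.011,  0.997, -0.001,  0.075])}
[[ 0.989 -0.003  0.149]
 [ 0.001 -1.    -0.022]
 [ 0.149  0.022 -0.989]] tilt 8.670741983732944
```

Request:
{"op": "apply_moves", "data": {"steps": [[[-40,0,-45],0],[[-80,0,-90],0],[[-120,0,-135],0],[[-160,0,-180],0],[[-200,0,-225],0],[[-240,0,-270],0],[[-280,0,-315],0],[[-320,0,-360],0]]}}

```text
time: 4.32
eef_pos: [156.5, 146.2, 787.4]
tcp_rot: [-0.002, 0.992, 0.001, 0.124]
contact_force: [-0.1, -0.1, -0.3]
grip_width: 94.0
```

```bash
python3 s.py
```

```text
{'time': np.float64(4.325), 'joint_positions': array([ 0.716, -0.011,  0.221, -0.389,  2.71 ,  1.913]), 'eef_pos': array([156.466, 146.178, 787.403]), 'tcp_rot': array([-0.002,  0.992,  0.001,  0.124])}
[[ 0.969  0.003  0.247]
 [ 0.002 -1.     0.005]
 [ 0.247 -0.004 -0.969]] tilt 14.284997196540097
```

Request:
{"op": "apply_moves", "data": {"steps": [[[50,18,35],0],[[100,36,70],0],[[155,54,105],0],[[215,71,144],0],[[255,71,99],0],[[295,71,54],0],[[335,71,9],0],[[375,71,-36],0]]}}

```text
time: 5.32
eef_pos: [395.0, 58.0, 761.0]
tcp_rot: [-0.003, 0.99, -0.0, 0.141]
contact_force: [-0.1, 0.7, 0.3]
grip_width: 94.0
```

```bash
python3 s.py
```

```text
{'time': np.float64(5.325), 'joint_positions': array([-0.048,  0.13 ,  0.221,  0.033,  2.509,  1.552]), 'eef_pos': array([395.016,  58.001, 760.979]), 'tcp_rot': array([-0.003,  0.99 , -0.   ,  0.141])}
[[ 0.96   0.001  0.279]
 [-0.001 -1.     0.006]
 [ 0.279 -0.006 -0.96 ]] tilt 16.179550093738598
```

Request:
{"op": "apply_moves", "data": {"steps": [[[43,0,-45],0],[[86,0,-90],0],[[129,0,-135],0],[[172,0,-180],0],[[215,0,-225],0],[[258,0,-270],0]]}}

```text
time: 6.08
eef_pos: [439.7, 49.0, 755.3]
tcp_rot: [-0.005, 0.988, 0.002, 0.157]
contact_force: [-0.2, 0.6, 0.1]
grip_width: 94.1
```

```bash
python3 s.py
```

```text
{'time': np.float64(6.075), 'joint_positions': array([-0.078,  0.161,  0.221,  0.054,  2.445,  1.536]), 'eef_pos': array([439.731,  48.982, 755.293]), 'tcp_rot': array([-0.005,  0.988,  0.002,  0.157])}
[[ 0.951  0.006  0.31 ]
 [ 0.003 -1.     0.011]
 [ 0.31  -0.009 -0.951]] tilt 18.05286955794394
```

Request:
{"op": "apply_moves", "data": {"steps": [[[40,0,-48],0]]}}

```text
time: 6.2
eef_pos: [448.1, 46.4, 761.0]
tcp_rot: [-0.007, 0.985, 0.002, 0.174]
contact_force: [-0.6, -0.4, 0.1]
grip_width: 93.8
```

Request:
{"op": "apply_moves", "data": {"steps": [[[40,0,-48],0]]}}

```text
time: 6.32
eef_pos: [453.1, 43.9, 769.4]
tcp_rot: [-0.008, 0.981, 0.002, 0.192]
contact_force: [0.8, -0.3, 0.5]
grip_width: 94.1
```

Request:
{"op": "apply_moves", "data": {"steps": [[[40,0,-48],0]]}}

```text
time: 6.45
eef_pos: [456.9, 41.4, 778.1]
tcp_rot: [-0.009, 0.978, 0.002, 0.21]
contact_force: [-0.7, 0.7, -0.6]
grip_width: 93.9
```

Request:
{"op": "apply_moves", "data": {"steps": [[[40,0,-48],0]]}}

```text
time: 6.58
eef_pos: [459.6, 39.0, 787.4]
tcp_rot: [-0.01, 0.974, 0.002, 0.228]
contact_force: [0.1, -0.6, 0.0]
grip_width: 93.9
```

```bash
python3 s.py
```

```text
{'time': np.float64(6.575), 'joint_positions': array([-0.137,  0.126,  0.221,  0.114,  2.337,  1.527]), 'eef_pos': array([459.6  ,  39.006, 787.412]), 'tcp_rot': array([-0.01 ,  0.974,  0.002,  0.228])}
[[ 0.896  0.01   0.445]
 [-0.    -1.     0.021]
 [ 0.445 -0.019 -0.895]] tilt 26.431116885268622
```

Request:
{"op": "apply_moves", "data": {"steps": [[[42,-14,-42],0]]}}

```text
time: 6.7
eef_pos: [465.4, 50.0, 795.7]
tcp_rot: [-0.012, 0.969, 0.002, 0.246]
contact_force: [0.4, 0.1, -0.5]
grip_width: 94.3
```

Request:
{"op": "apply_moves", "data": {"steps": [[[42,-14,-42],0]]}}

```text
time: 6.82
eef_pos: [470.2, 61.6, 804.2]
tcp_rot: [-0.014, 0.965, 0.003, 0.264]
contact_force: [0.5, 0.7, -0.2]
grip_width: 94.2
```

Request:
{"op": "apply_moves", "data": {"steps": [[[44,-14,-40],0]]}}

```text
time: 6.95
eef_pos: [475.5, 72.1, 813.5]
tcp_rot: [-0.016, 0.959, 0.004, 0.282]
contact_force: [0.3, 0.5, -0.0]
grip_width: 93.9
```

Request:
{"op": "apply_moves", "data": {"steps": [[[44,-14,-40],0]]}}

```text
time: 7.08
eef_pos: [479.5, 81.6, 823.5]
tcp_rot: [-0.018, 0.954, 0.004, 0.3]
contact_force: [0.3, 0.5, 0.1]
grip_width: 94.0
```

Request:
{"op": "apply_moves", "data": {"steps": [[[46,-14,-38],0]]}}

```text
time: 7.2
eef_pos: [483.9, 90.5, 834.3]
tcp_rot: [-0.021, 0.948, 0.004, 0.319]
contact_force: [0.4, -0.3, 0.7]
grip_width: 94.1
```

Request:
{"op": "apply_moves", "data": {"steps": [[[46,-14,-38],0]]}}

```text
time: 7.32
eef_pos: [487.0, 98.8, 845.6]
tcp_rot: [-0.024, 0.941, 0.005, 0.338]
contact_force: [0.2, 0.2, 0.0]
grip_width: 93.6
```

```bash
python3 s.py
```

```text
{'time': np.float64(7.325), 'joint_positions': array([0.045, 0.089, 0.222, 0.022, 2.14 , 1.625]), 'eef_pos': array([487.   ,  98.811, 845.592]), 'tcp_rot': array([-0.024,  0.941,  0.005,  0.338])}
[[ 0.772  0.025  0.635]
 [-0.007 -0.999  0.047]
 [ 0.636 -0.041 -0.771]] tilt 39.577100437016725
```

Request:
{"op": "apply_moves", "data": {"steps": [[[46,6,-38],0]]}}

```text
time: 7.45
eef_pos: [488.7, 88.5, 858.8]
tcp_rot: [-0.026, 0.934, 0.006, 0.356]
contact_force: [-0.4, -0.4, -0.5]
grip_width: 93.9
```

Request:
{"op": "apply_moves", "data": {"steps": [[[46,6,-38],0]]}}

```text
time: 7.58
eef_pos: [488.9, 76.8, 872.7]
tcp_rot: [-0.028, 0.927, 0.006, 0.374]
contact_force: [0.8, -0.5, -0.1]
grip_width: 94.1
```

```bash
python3 s.py; python3 - <<'E'
from h import *
fs,Ks,Ts=cam("scene");ft,Kt,Tt=cam("top")
f=lambda p,c,s:(c[0]+p[0]/s,c[1]+p[1]/s)
S=lambda p:ray(Ks,Ts,f(p,(230,200),4)); T=lambda p:f(p,(140,150),2.5)
def onx(r,x): o,d=r; return o+d*(x-o[0])/d[0]
print("sleeve top/bot/mid",[onx(S(p),569).round() for p in((180,175),(187,268),(182,222))], "expect z 220,158")
print("sleeve top view",onz(Kt,Tt,T((362,238)),195).round(1))
for p in((292,262),(443,262),(367,322)): print("rim",onz(Kt,Tt,T(p),128).round(1))
for p in((532,192),(752,192),(642,85),(642,300)): print("pot",onz(Kt,Tt,T(p),151).round(1))
for p in((523,390),(745,378)): print("plate front",onz(Kt,Tt,T(p),10).round(1))
for p in((517,332),(748,322)): print("plate edge",onz(Kt,Tt,T(p),62).round(1))
for p in((616,345),(655,343),(635,368)): print("dial off,orange,ptr",onz(Kt,Tt,T(p),45).round(1))
m=cv2.inRange(ft,(0,0,150),(80,140,255));m[:, :380]=0;print("orange",np.argwhere(m)[:20].tolist())
cv2.imwrite("pics/d1.png",np.hstack([cv2.resize(fs[240:290,360:420],(400,334),interpolation=cv2.INTER_CUBIC),cv2.resize(ft[275:315,370:418],(400,334),interpolation=cv2.INTER_CUBIC)]))
E
```

```text
{'time': np.float64(7.575), 'joint_positions': array([-0.068,  0.061,  0.222,  0.119,  2.092,  1.592]), 'eef_pos': array([488.851,  76.81 , 872.65 ]), 'tcp_rot': array([-0.028,  0.927,  0.006,  0.374])}
[[ 0.719  0.031  0.694]
 [-0.011 -0.998  0.056]
 [ 0.694 -0.048 -0.718]] tilt 44.11570950408307
sleeve top/bot/mid [array([569.,  94., 220.]), array([569.,  95., 157.]), array([569.,  95., 189.])] expect z 220,158
sleeve top view [564.1  93.1 195. ]
rim [555.5 161.3 128. ]
rim [553.6  22.7 128. ]
rim [499.2  92.7 128. ]
pot [613.2 -59.1 151. ]
pot [ 610.5 -260.   151. ]
pot [ 713.8 -164.3  151. ]
pot [ 512.7 -154.7  151. ]
plate front [442.9 -56.4  10. ]
plate front [ 451.5 -279.7   10. ]
plate edge [495.4 -48.3  62. ]
plate edge [ 501.9 -272.5   62. ]
dial off,orange,ptr [ 483.1 -146.1   45. ]
dial off,orange,ptr [ 484.5 -184.4   45. ]
dial off,orange,ptr [ 460.4 -163.6   45. ]
orange [[151, 393], [153, 397], [153, 398], [153, 399], [153, 403]]
```

View pics/d1.png

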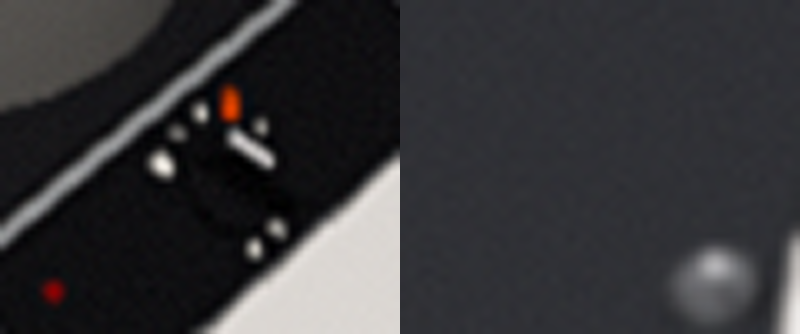

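Request:
{"op": "apply_moves", "data": {"steps": [[[-42,2,44],0],[[-84,4,88],0],[[-127,6,132],-0.02],[[-169,8,176],-0.04],[[-211,10,220],-0.069],[[-253,12,264],-0.069],[[-296,14,308],-0.069],[[-338,16,353],-0.069]]}}

```text
time: 8.68
eef_pos: [488.8, 83.9, 404.8]
tcp_rot: [-0.015, 0.927, 0.038, 0.374]
contact_force: [1.9, 0.3, 0.1]
grip_width: 94.1
```

```bash
cat > to.py <<'E'
# usage: to.py x y z : tool-frame shift taking the TCP to world x y z
import sys
from s import *
d=np.array(sys.argv[1:4],float)-o["eef_pos"]; print("shift",(M.T@d).round(1),"len",np.linalg.norm(d).round(1),"F",o["contact_force"].round(1))
E
python3 to.py 492 87 262; python3 to.py 582 94.6 168.4|tail -1
```

```text
{'time': np.float64(8.675), 'joint_positions': array([-0.033, -0.334,  1.871,  0.106,  0.844,  1.418]), 'eef_pos': array([488.849,  83.861, 404.814]), 'tcp_rot': array([-0.015,  0.927,  0.038,  0.374])}
[[ 0.717  0.081  0.692]
 [ 0.059 -0.997  0.056]
 [ 0.694  0.001 -0.72 ]] tilt 43.97197987738986
shift [-96.7  -3.  105.1] len 142.9 F [1.9 0.3 0.1]
shift [-96.7  -3.3 235.2] len 254.3 F [1.9 0.3 0.1]
```

Request:
{"op": "apply_moves", "data": {"steps": [[[-32,-1,35],0],[[-64,-2,70],0],[[-92,-3,100],0],[[-92,-3,100],0]]}}

```text
time: 9.18
eef_pos: [489.6, 87.3, 266.3]
tcp_rot: [-0.015, 0.928, 0.038, 0.37]
contact_force: [0.1, -0.0, -1.0]
grip_width: 93.9
```

```bash
python3 to.py 582 94.6 168.4; python3 - <<'E'
from h import *
fs,Ks,Ts=cam("scene");ft,Kt,Tt=cam("top")
cv2.imwrite("pics/e1.png",np.hstack([cv2.resize(fs[170:340,200:370],(400,400)),cv2.resize(ft[170:310,220:360],(400,400))]))
E
```

```text
{'time': np.float64(9.175), 'joint_positions': array([-0.018, -0.251,  2.161,  0.15 ,  0.48 ,  1.366]), 'eef_pos': array([489.603,  87.317, 266.319]), 'tcp_rot': array([-0.015,  0.928,  0.038,  0.37 ])}
[[ 0.724  0.081  0.685]
 [ 0.059 -0.997  0.056]
 [ 0.688 -0.001 -0.726]] tilt 43.446513224485436
shift [ -0.    0.3 134.8] len 134.8 F [ 0.1 -0.  -1. ]
```

View pics/e1.png

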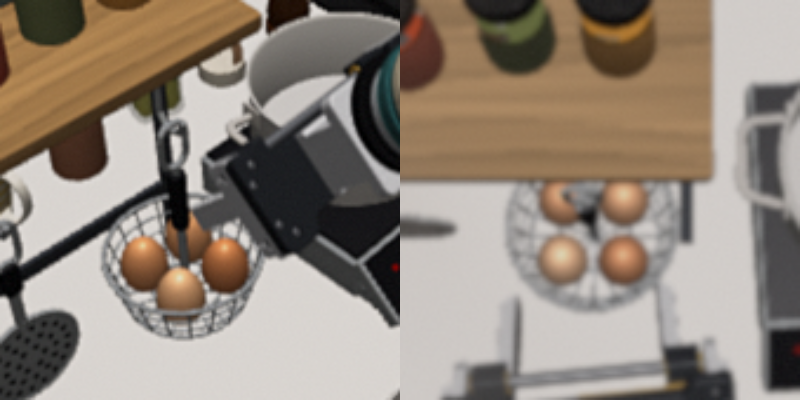

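Request:
{"op": "apply_moves", "data": {"steps": [[[0,0,45],0],[[0,0,90],0],[[0,0,120],0],[[0,0,135],0],[[0,0,135],0]]}}

```text
time: 9.9
eef_pos: [588.5, 94.3, 176.1]
tcp_rot: [-0.015, 0.926, 0.037, 0.376]
contact_force: [-0.8, 0.3, 0.2]
grip_width: 94.0
```

Request:
{"op": "apply_moves", "data": {"steps": [[[0,0,0],0],[[0,0,0],0],[[0,0,0],0],[[0,0,0],0],[[0,0,0],0],[[0,0,0],0]], "gripper": -1}}

```text
time: 10.65
eef_pos: [586.1, 94.0, 174.3]
tcp_rot: [-0.015, 0.926, 0.037, 0.374]
contact_force: [0.3, 0.1, -0.8]
grip_width: 37.4
```

```bash
python3 to.py 582 94.6 196; python3 - <<'E'
from h import *
fs,Ks,Ts=cam("scene");ft,Kt,Tt=cam("top")
cv2.imwrite("pics/e2.png",np.hstack([cv2.resize(fs[170:340,200:370],(400,400)),cv2.resize(ft[170:310,220:360],(400,400))]))
E
```

```text
{'time': np.float64(10.65), 'joint_positions': array([0.01 , 0.041, 2.206, 0.366, 0.137, 1.158]), 'eef_pos': array([586.06 ,  94.027, 174.34 ]), 'tcp_rot': array([-0.015,  0.926,  0.037,  0.374])}
[[ 0.717  0.08   0.692]
 [ 0.057 -0.997  0.055]
 [ 0.694 -0.    -0.72 ]] tilt 43.98652030552058
shift [ 12.2  -0.9 -18.4] len 22.0 F [ 0.3  0.1 -0.8]
```

View pics/e2.png

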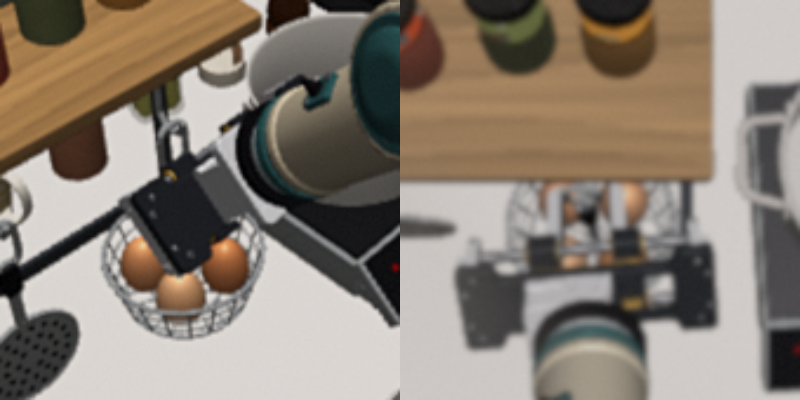

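Request:
{"op": "apply_moves", "data": {"steps": [[[0,0,0],0],[[0,0,0],0],[[0,0,0],0],[[0,0,0],0],[[0,0,0],0]]}}

```text
time: 11.38
eef_pos: [586.1, 94.0, 174.3]
tcp_rot: [-0.015, 0.926, 0.037, 0.374]
contact_force: [0.7, -1.1, -0.5]
grip_width: 16.3
```

```bash
python3 s.py; python3 to.py 586 94 198|tail -1;
```

```text
{'time': np.float64(11.375), 'joint_positions': array([0.01 , 0.041, 2.206, 0.366, 0.137, 1.158]), 'eef_pos': array([586.105,  93.996, 174.303]), 'tcp_rot': array([-0.015,  0.926,  0.037,  0.374])}
[[ 0.717  0.08   0.692]
 [ 0.057 -0.997  0.055]
 [ 0.694 -0.    -0.72 ]] tilt 43.98437084838554
shift [ 16.4  -0.  -17.1] len 23.7 F [ 0.7 -1.1 -0.5]
```

Request:
{"op": "apply_moves", "data": {"steps": [[[0,0,0],0],[[4,0,-4],0],[[8,0,-8],0],[[12,0,-13],0],[[16,0,-17],0],[[16,0,-17],0]]}}

```text
time: 12.12
eef_pos: [586.1, 94.1, 198.6]
tcp_rot: [-0.015, 0.926, 0.037, 0.375]
contact_force: [-0.0, 0.1, -3.5]
grip_width: 16.4
```

```bash
python3 to.py 486 94 197;python3 - <<'E'
from h import *
fs,Ks,Ts=cam("scene")
cv2.imwrite("pics/e3.png",cv2.resize(fs[180:290,220:330],(600,600)))
E
```

```text
{'time': np.float64(12.125), 'joint_positions': array([0.01 , 0.004, 2.166, 0.237, 0.209, 1.288]), 'eef_pos': array([586.147,  94.057, 198.557]), 'tcp_rot': array([-0.015,  0.926,  0.037,  0.375])}
[[ 0.716  0.08   0.693]
 [ 0.058 -0.997  0.055]
 [ 0.695  0.    -0.719]] tilt 44.06408065492827
shift [-72.8  -7.9 -68.3] len 100.2 F [-0.   0.1 -3.5]
```

View pics/e3.png

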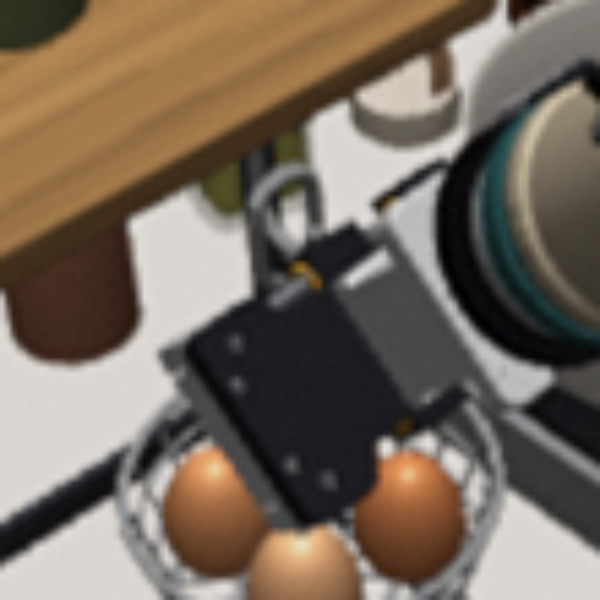

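Request:
{"op": "apply_moves", "data": {"steps": [[[-7,-1,-7],0],[[-15,-1.5,-14],0],[[-22,-2,-21],0],[[-29,-3,-27],0],[[-37,-4,-34],0],[[-44,-5,-41],0],[[-44,-5,-41],0]]}}

```text
time: 13.05
eef_pos: [524.5, 94.3, 196.5]
tcp_rot: [-0.015, 0.927, 0.037, 0.374]
contact_force: [-0.5, 0.2, -3.7]
grip_width: 16.1
```

```bash
python3 to.py 500 0 300;python3 to.py 625 -159.5 300|tail -1; python3 - <<'E'
from h import *
fs,Ks,Ts=cam("scene")
cv2.imwrite("pics/e4.png",cv2.resize(fs[180:340,200:360],(600,600)))
E
```

```text
{'time': np.float64(13.05), 'joint_positions': array([ 0.013, -0.094,  2.261,  0.222,  0.214,  1.305]), 'eef_pos': array([524.457,  94.303, 196.45 ]), 'tcp_rot': array([-0.015,  0.927,  0.037,  0.374])}
[[ 0.717  0.08   0.692]
 [ 0.058 -0.997  0.056]
 [ 0.694  0.    -0.72 ]] tilt 43.966636539248405
shift [ 48.9  92.  -96.7] len 142.2 F [-0.5  0.2 -3.7]
shift [129.4 261.  -19. ] len 292.0 F [-0.5  0.2 -3.7]
```

View pics/e4.png

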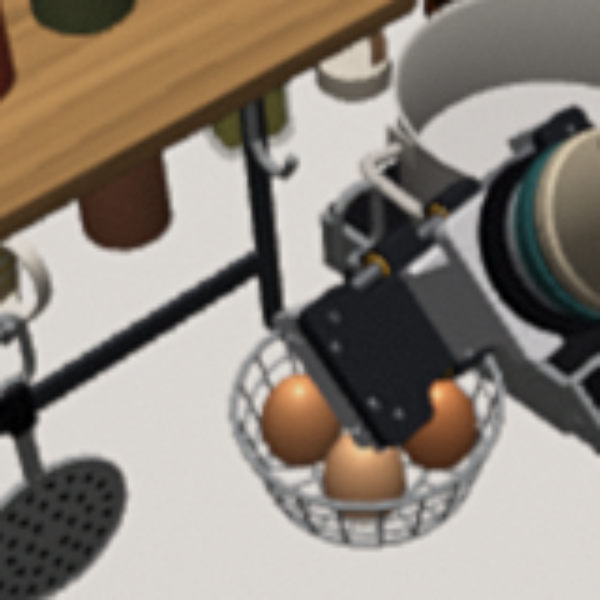

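Request:
{"op": "apply_moves", "data": {"steps": [[[10,15,-25],0],[[25,40,-60],0],[[45,75,-95],0],[[62,115,-85],0],[[80,155,-67],0],[[100,195,-48],0],[[118,230,-30],0],[[128,252,-20],0]]}}

```text
time: 14.1
eef_pos: [625.2, -154.4, 299.8]
tcp_rot: [-0.013, 0.926, 0.036, 0.374]
contact_force: [-0.1, 0.8, -3.0]
grip_width: 16.1
```

Request:
{"op": "apply_moves", "data": {"steps": [[[5,9,4],0],[[5,9,4],0]]}}

```text
time: 14.35
eef_pos: [630.7, -159.7, 300.2]
tcp_rot: [-0.015, 0.927, 0.037, 0.374]
contact_force: [0.3, 0.3, -3.5]
grip_width: 15.8
```

```bash
python3 to.py 630 -159.5 240; python3 - <<'E'
from h import *
fs,Ks,Ts=cam("scene");ft,Kt,Tt=cam("top")
print(proj(Kt,Tt,(613,-159.5,190)),proj(Kt,Tt,(613,-159.5,66)))
cv2.imwrite("pics/e5.png",np.hstack([cv2.resize(fs[130:310,260:440],(400,400)),cv2.resize(ft[150:310,320:480],(400,400))]))
E
```

```text
{'time': np.float64(14.35), 'joint_positions': array([-0.638,  0.023,  1.855,  0.713,  0.772,  0.455]), 'eef_pos': array([ 630.734, -159.655,  300.152]), 'tcp_rot': array([-0.015,  0.927,  0.037,  0.374])}
[[ 0.718  0.08   0.692]
 [ 0.057 -0.997  0.055]
 [ 0.694  0.    -0.72 ]] tilt 43.94820694077798
shift [-42.3  -0.2  42.8] len 60.2 F [ 0.3  0.3 -3.5]
[399.8404677  222.27298543] [390.8687562  234.20645277]
```

View pics/e5.png

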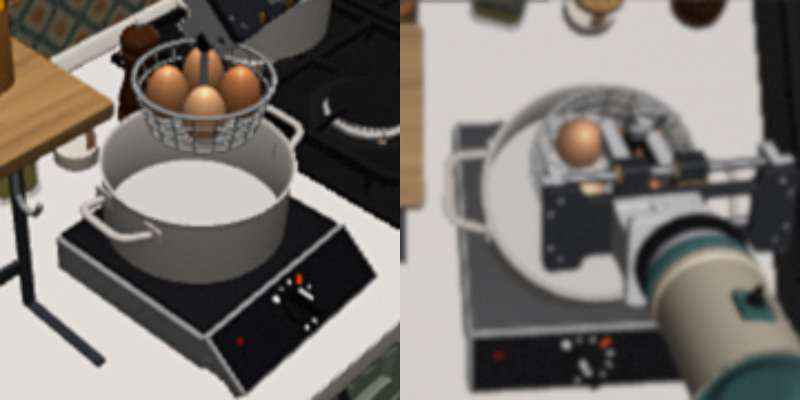

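Request:
{"op": "apply_moves", "data": {"steps": [[[-14,-1,14.4],0],[[-28,-2.2,29],0],[[-41.5,-3.3,43],0],[[-55,-4.4,57.6],0],[[-66,-5.2,68.4],0],[[-74.7,-5.9,77.8],0],[[-81,-6.4,84],0],[[-84.5,-6.7,88],0]]}}

```text
time: 15.45
eef_pos: [630.2, -152.1, 179.0]
tcp_rot: [-0.014, 0.926, 0.037, 0.375]
contact_force: [0.9, -0.9, -3.4]
grip_width: 16.6
```

Request:
{"op": "apply_moves", "data": {"steps": [[[0,0,0],0],[[-1.4,-0.1,1.4],0],[[-2.8,-0.2,2.9],0],[[-2.8,-0.2,2.9],0]]}}

```text
time: 15.95
eef_pos: [630.4, -152.4, 174.5]
tcp_rot: [-0.015, 0.926, 0.037, 0.374]
contact_force: [1.2, 0.2, -3.1]
grip_width: 16.5
```

```bash
python3 to.py 630 -159.5 164.5
```

```text
{'time': np.float64(15.95), 'joint_positions': array([-0.624,  0.153,  2.071,  1.064,  0.54 ,  0.027]), 'eef_pos': array([ 630.356, -152.374,  174.464]), 'tcp_rot': array([-0.015,  0.926,  0.037,  0.374])}
[[ 0.717  0.079  0.692]
 [ 0.057 -0.997  0.055]
 [ 0.695 -0.    -0.719]] tilt 43.989249545419916
shift [-7.6  7.1  6.5] len 12.3 F [ 1.2  0.2 -3.1]
```

Request:
{"op": "apply_moves", "data": {"steps": [[[0,4,0],0],[[-1.5,7,1.5],0],[[-3,7,3],0],[[-4.5,7,4.5],0],[[-4.5,7,4.5],0]]}}

```text
time: 16.58
eef_pos: [630.6, -159.1, 167.7]
tcp_rot: [-0.015, 0.927, 0.037, 0.374]
contact_force: [-0.5, -0.5, -3.7]
grip_width: 16.5
```

Request:
{"op": "apply_moves", "data": {"steps": [[[-0.7,0,0.7],0],[[-1.4,0,1.4],0],[[-1.4,0,1.4],0]]}}

```text
time: 16.95
eef_pos: [630.7, -159.2, 166.1]
tcp_rot: [-0.015, 0.926, 0.037, 0.374]
contact_force: [0.0, 0.1, -3.9]
grip_width: 16.4
```

```bash
python3 to.py 630 -159.5 164.5|tail -1
```

```text
shift [-1.6  0.2  0.6] len 1.8 F [ 0.   0.1 -3.9]
```

Request:
{"op": "apply_moves", "data": {"steps": [[[-0.7,0,0.7],0],[[-1.1,0,1.1],0],[[-1.1,0,1.1],0]]}}

```text
time: 17.32
eef_pos: [631.2, -159.5, 165.8]
tcp_rot: [-0.015, 0.926, 0.037, 0.375]
contact_force: [-3.5, 0.7, 3.5]
grip_width: 16.4
```

Request:
{"op": "apply_moves", "data": {"steps": [[[-0.7,0,0.7],0],[[-0.7,0,0.7],0]]}}

```text
time: 17.58
eef_pos: [631.7, -159.5, 165.9]
tcp_rot: [-0.015, 0.926, 0.037, 0.376]
contact_force: [-7.3, 1.7, 9.5]
grip_width: 16.5
```

Request:
{"op": "apply_moves", "data": {"steps": [[[-0.7,0,0.7],0],[[-0.7,0,0.7],0]]}}

```text
time: 17.82
eef_pos: [632.1, -159.6, 166.0]
tcp_rot: [-0.014, 0.925, 0.037, 0.377]
contact_force: [-9.5, 1.8, 12.2]
grip_width: 16.2
```

Request:
{"op": "apply_moves", "data": {"steps": [[[1,0,-1],0],[[1.3,0,-1.3],0],[[1.3,0,-1.3],0]]}}

```text
time: 18.2
eef_pos: [631.3, -159.5, 165.8]
tcp_rot: [-0.015, 0.926, 0.037, 0.375]
contact_force: [-4.8, 0.2, 6.8]
grip_width: 16.4
```

Request:
{"op": "apply_moves", "data": {"steps": [[[0,0,0],0],[[0,0,0],0],[[0,0,0],0],[[0,0,0],0],[[0,0,0],0]], "gripper": 0.3}}

```text
time: 18.82
eef_pos: [630.7, -159.3, 164.3]
tcp_rot: [-0.015, 0.927, 0.037, 0.374]
contact_force: [0.2, 0.2, 0.1]
grip_width: 60.2
```

Request:
{"op": "apply_moves", "data": {"steps": [[[0,0,-20],0],[[0,0,-50],0],[[0,0,-90],0],[[0,0,-130],0],[[0,0,-170],0],[[0,0,-170],0]]}}

```text
time: 19.58
eef_pos: [512.8, -170.0, 289.4]
tcp_rot: [-0.012, 0.926, 0.037, 0.376]
contact_force: [0.6, 0.1, 1.2]
grip_width: 61.1
```

```bash
python3 s.py; python3 - <<'E'
from h import *
fs,Ks,Ts=cam("scene");ft,Kt,Tt=cam("top")
cv2.imwrite("pics/f1.png",np.hstack([cv2.resize(fs[160:300,280:420],(400,400)),cv2.resize(ft[180:310,330:460],(400,400))]))
E
```

```text
{'time': np.float64(19.575), 'joint_positions': array([-0.894, -0.128,  2.024,  0.804,  0.922,  0.199]), 'eef_pos': array([ 512.81 , -170.028,  289.405]), 'tcp_rot': array([-0.012,  0.926,  0.037,  0.376])}
[[ 0.715  0.078  0.695]
 [ 0.059 -0.997  0.051]
 [ 0.697  0.005 -0.717]] tilt 44.16972478476624
```

View pics/f1.png

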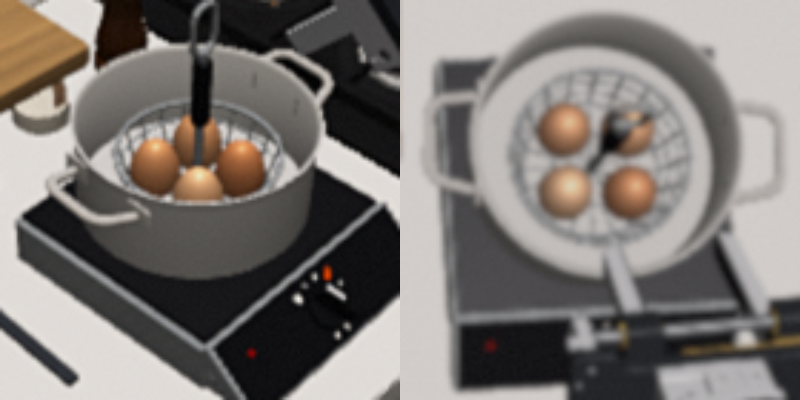

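```bash
cat > dial.py <<'E'
from h import *
psi=np.radians(1.9);t=np.radians(39.9)
X=np.array([np.cos(psi),np.sin(psi),0]);Y=np.array([-X[1],X[0],0]);Z=np.array([0,0,1.])
UP=X*np.cos(t)+Z*np.sin(t);N=-X*np.sin(t)+Z*np.cos(t);RT=-Y
def blobs(f,x0,x1,y0,y1,lo=110):
    s=cv2.resize(f[y0:y1,x0:x1],None,fx=4,fy=4,interpolation=cv2.INTER_CUBIC)
    m=(s.max(2)>lo).astype(np.uint8);n,l,st,c=cv2.connectedComponentsWithStats(m)
    return [((c[i]+.5)/4-.5+[x0,y0],st[i,4],s[l==i].mean(0).round()) for i in range(1,n) if 5<st[i,4]<600],s,l
def plane(K,T,p,P,h):
    o,d=ray(K,T,p);return o+d*(((P+h*N-o)@N)/(d@N))
E
python3 - <<'E'
from dial import *
_,Ks,Ts=cam("scene");_,Kt,Tt=cam("top")
P=np.array([471.,-162,38.9])
for n,K,T,box in(("scene",Ks,Ts,(378,406,247,282)),("top",Kt,Tt,(382,410,283,305))):
    f=cv2.imread(f"pics/{n}0.png")
    for c,a,col in blobs(f,*box)[0]:
        q=plane(K,T,c,P,1);q2=plane(K,T,c,P,28)
        print(n,c.round(1),a,col,"w",q.round(1),"R,U",((q-P)@RT).round(1),((q-P)@UP).round(1),"h28",((q2-P)@RT).round(1),((q2-P)@UP).round(1))
E
```

```text
scene [394.1 255.2] 166 [  2.  49. 169.] w [ 487.6 -181.    53.5] R,U 19.6 21.6 h28 -1.3 27.3
scene [389.7 256.4] 50 [140. 146. 149.] w [ 490.6 -168.4   56.4] R,U 7.1 26.1 h28 -13.4 31.7
scene [398.8 258.6] 19 [117. 122. 124.] w [ 477.8 -187.3   45.2] R,U 25.5 8.6 h28 4.5 14.7
scene [397.2 261.8] 236 [159. 160. 163.] w [ 474.8 -178.6   42.9] R,U 16.7 5.1 h28 -4.1 11.4
scene [383.9 264.2] 138 [167. 173. 177.] w [ 485.8 -142.8   53.1] R,U -18.7 20.9 h28 -38.4 26.7
scene [401.1 273.7] 46 [127. 132. 136.] w [ 453.8 -169.7   25.6] R,U 7.1 -21.9 h28 -13.3 -14.8
scene [397.8 276.8] 57 [140. 146. 150.] w [ 453.2 -156.9   25.5] R,U -5.6 -22.1 h28 -25.7 -15.0
scene [403.2 279.4] 339 [185. 189. 192.] w [ 443.5 -166.2   17.1] R,U 3.3 -35.2 h28 -17.1 -27.7
top [401.6 286.7] 126 [ 26.  53. 129.] w [ 485.2 -182.4   51.5] R,U 20.8 18.4 h28 14.6 37.0
top [386.1 287.4] 135 [133. 136. 138.] w [ 483.9 -144.4   51.5] R,U -17.2 18.4 h28 -22.3 36.9
top [393.5 296.6] 182 [126. 126. 128.] w [ 462.7 -164.6   33.2] R,U 2.3 -10.0 h28 -3.4 9.3
top [405.  303.9] 188 [134. 136. 139.] w [ 445.6 -194.8   18. ] R,U 32.0 -33.7 h28 25.5 -13.7
```

Request:
{"op": "apply_moves", "data": {"steps": [[[-40,-2,14],-0.1],[[-85,-5,30],-0.2],[[-130,-7,46],-0.3],[[-170,-10,60],-0.4],[[-203,-11.5,71],-0.45],[[-203,-11.5,71],-0.45]], "gripper": 0.0}}

```text
time: 20.52
eef_pos: [414.3, -163.1, 91.7]
tcp_rot: [0.066, 0.896, 0.241, 0.367]
contact_force: [-0.1, 0.4, -0.1]
grip_width: 47.2
```

```bash
cat > dt.py <<'E'
from dial import *
import to
x=to.M[:,0];y=to.M[:,1];z=to.M[:,2]
print("bar angle by tool x",np.degrees(np.arctan2(x@RT,x@UP)).round(1),"by y",np.degrees(np.arctan2(-(y@UP),y@RT)).round(1),"z vs -N deg",np.degrees(np.arccos(-z@N)).round(1))
p=to.o["eef_pos"]-np.array([471.6,-163.1,39.4]);print("tip R,U,N",(p@RT).round(1),(p@UP).round(1),(p@N).round(1))
E
python3 dt.py 465.2 -163.3 47.1
```

```text
{'time': np.float64(20.525), 'joint_positions': array([-1.207,  0.091,  2.5  ,  1.257,  0.775, -1.209]), 'eef_pos': array([ 414.346, -163.137,   91.716]), 'tcp_rot': array([0.066, 0.896, 0.241, 0.367])}
[[ 0.614  0.384  0.69 ]
 [ 0.481 -0.875  0.06 ]
 [ 0.626  0.295 -0.722]] tilt 43.79613341139331
shift [ 3.2  6.5 67.3] len 67.7 F [-0.1  0.4 -0.1]
bar angle by tool x -27.5 by y -27.5 z vs -N deg 4.4
tip R,U,N -1.9 -10.3 76.8
```

Request:
{"op": "apply_moves", "data": {"steps": [[[2,4,15],0],[[3,6.5,30],0],[[3,6.5,45],0],[[3,6.5,56],0],[[3,6.5,64],0],[[3,6.5,64],0]]}}

```text
time: 21.28
eef_pos: [464.2, -164.5, 50.9]
tcp_rot: [0.067, 0.895, 0.243, 0.367]
contact_force: [0.4, -0.9, 0.0]
grip_width: 47.2
```

```bash
python3 dt.py 465.2 -163.3 47.1
```

```text
{'time': np.float64(21.275), 'joint_positions': array([-1.026,  0.258,  2.502,  1.599,  0.67 , -1.449]), 'eef_pos': array([ 464.249, -164.537,   50.936]), 'tcp_rot': array([0.067, 0.895, 0.243, 0.367])}
[[ 0.612  0.386  0.69 ]
 [ 0.484 -0.873  0.058]
 [ 0.625  0.299 -0.721]] tilt 43.85314654667049
shift [-1.2 -1.9  3.5] len 4.1 F [ 0.4 -0.9  0. ]
bar angle by tool x -27.7 by y -27.7 z vs -N deg 4.4
tip R,U,N 1.2 1.7 13.6
```

Request:
{"op": "apply_moves", "data": {"steps": [[[-1,-1.5,1.5],0],[[-1,-1.5,1.5],0],[[-1,-1.5,1.5],0],[[-1,-1.5,1.5],0],[[-1,-1.5,1.5],0],[[-1,-1.5,1.5],0],[[-1,-1.5,1.5],0]], "gripper": -1}}

```text
time: 22.15
eef_pos: [463.6, -163.6, 50.0]
tcp_rot: [0.068, 0.895, 0.243, 0.368]
contact_force: [-5.4, 3.4, 2.2]
grip_width: 12.7
```

```bash
python3 dt.py 465.2 -163.3 47.1
```

```text
{'time': np.float64(22.15), 'joint_positions': array([-1.026,  0.26 ,  2.509,  1.613,  0.671, -1.468]), 'eef_pos': array([ 463.561, -163.622,   50.039]), 'tcp_rot': array([0.068, 0.895, 0.243, 0.368])}
[[ 0.611  0.385  0.692]
 [ 0.485 -0.872  0.057]
 [ 0.625  0.301 -0.72 ]] tilt 43.94255491237444
shift [-0.7 -0.5  3.3] len 3.4 F [-5.4  3.4  2.2]
bar angle by tool x -27.8 by y -27.8 z vs -N deg 4.5
tip R,U,N 0.3 0.6 13.3
```

Request:
{"op": "apply_moves", "data": {"steps": [[[0,0,0],0.14],[[0,0,0],0.28],[[0,0,0],0.42],[[0,0,0],0.56],[[0,0,0],0.7],[[0,0,0],0.84],[[0,0,0],0.98],[[0,0,0],1.1]]}}

```text
time: 23.15
eef_pos: [463.6, -165.0, 49.9]
tcp_rot: [-0.134, 0.89, -0.263, 0.349]
contact_force: [-3.3, 2.4, 1.1]
grip_width: 12.8
```

Request:
{"op": "apply_moves", "data": {"steps": [[[0,0,0],0.1],[[0,0,0],0.17],[[0,0,0],0.17],[[0,0,0],0.17]]}}

```text
time: 23.65
eef_pos: [463.6, -165.2, 49.8]
tcp_rot: [-0.162, 0.865, -0.335, 0.337]
contact_force: [-5.7, 0.8, 0.9]
grip_width: 12.7
```

```bash
python3 dt.py 465.2 -163.3 47.1
```

```text
{'time': np.float64(23.65), 'joint_positions': array([-1.027,  0.261,  2.507,  1.614,  0.669, -0.199]), 'eef_pos': array([ 463.563, -165.157,   49.828]), 'tcp_rot': array([-0.162,  0.865, -0.335,  0.337])}
[[ 0.548 -0.471  0.691]
 [-0.689 -0.723  0.054]
 [ 0.474 -0.506 -0.721]] tilt 43.884400617933665
shift [-1.7 -0.7  3.2] len 3.7 F [-5.7  0.8  0.9]
bar angle by tool x 45.0 by y 44.9 z vs -N deg 4.3
tip R,U,N 1.8 0.5 13.2
```

Request:
{"op": "apply_moves", "data": {"steps": [[[0,0,0],0],[[0,0,0],0],[[0,0,0],0],[[0,0,0],0]], "gripper": -0.1}}

```text
time: 24.15
eef_pos: [464.4, -164.9, 50.5]
tcp_rot: [-0.163, 0.864, -0.335, 0.337]
contact_force: [-0.0, -0.0, -0.0]
grip_width: 42.2
```

Request:
{"op": "apply_moves", "data": {"steps": [[[0,0,-15],0],[[0,0,-40],0],[[0,0,-70],0],[[0,0,-110],0],[[0,0,-150],0],[[0,0,-150],0]]}}

```text
time: 24.9
eef_pos: [359.6, -175.5, 159.6]
tcp_rot: [-0.16, 0.864, -0.336, 0.339]
contact_force: [0.4, -0.5, 0.4]
grip_width: 42.4
```

```bash
python3 dt.py 300 -400 300; python3 - <<'E'
from dial import *
fs,Ks,Ts=cam("scene");ft,Kt,Tt=cam("top")
P=np.array([471.6,-163.1,39.4])
for n,f,K,T,box in(("scene",fs,Ks,Ts,(378,410,247,282)),("top",ft,Kt,Tt,(382,410,283,305))):
    bl,s,l=blobs(f,*box)
    for c,a,col in bl:
        q=plane(K,T,c,P,1);q2=plane(K,T,c,P,28)
        print(n,c.round(1),a,col,"R,U",((q-P)@RT).round(1),((q-P)@UP).round(1),"h28",((q2-P)@RT).round(1),((q2-P)@UP).round(1))
cv2.imwrite("pics/g0s.png",fs);cv2.imwrite("pics/g0t.png",ft)
z=cv2.resize(fs[245:285,370:415],(450,400),interpolation=cv2.INTER_CUBIC)
z2=cv2.resize(ft[278:308,376:414],(350,276),interpolation=cv2.INTER_CUBIC)
out=np.zeros((600,800,3),np.uint8);out[:400,:450]=z;out[:276,450:]=z2;out[400:,:200]=cv2.resize(fs[150:350,180:380],(200,200));out[300:600,450:800]=cv2.resize(ft,(350,300));out[400:,200:450]=cv2.resize(fs,(250,200))
cv2.imwrite("pics/g1.png",out)
E
```

```text
{'time': np.float64(24.9), 'joint_positions': array([-1.472, -0.122,  2.407,  0.919,  1.062,  0.285]), 'eef_pos': array([ 359.594, -175.503,  159.627]), 'tcp_rot': array([-0.16 ,  0.864, -0.336,  0.339])}
[[ 0.544 -0.473  0.693]
 [-0.689 -0.723  0.048]
 [ 0.478 -0.504 -0.719]] tilt 44.0013538851782
shift [ 189.4  119.8 -153.1] len 271.4 F [ 0.4 -0.5  0.4]
bar angle by tool x 45.0 by y 44.9 z vs -N deg 4.3
tip R,U,N 8.7 -9.1 164.3
scene [394.1 255.3] 172 [  3.  51. 174.] R,U 18.5 20.8 h28 -2.4 26.6
scene [389.7 256.4] 54 [144. 150. 153.] R,U 5.9 25.4 h28 -14.5 31.0
scene [400.9 259.7] 221 [153. 153. 157.] R,U 27.8 2.5 h28 6.7 8.8
scene [383.9 264.2] 153 [168. 175. 178.] R,U -19.8 20.2 h28 -39.4 26.0
scene [401.7 274.1] 8 [110. 112. 114.] R,U 6.9 -24.1 h28 -13.6 -17.0
scene [397.7 276.8] 62 [144. 150. 153.] R,U -6.8 -22.8 h28 -26.8 -15.7
top [401.7 286.7] 128 [ 26.  53. 131.] R,U 19.7 17.7 h28 13.5 36.2
top [386.1 287.4] 136 [134. 137. 140.] R,U -18.3 17.7 h28 -23.5 36.2
top [399.2 297. ] 168 [122. 121. 124.] R,U 15.2 -12.7 h28 9.1 6.7
top [402.8 303.9] 268 [133. 135. 137.] R,U 25.4 -34.3 h28 19.1 -14.2
```

View pics/g1.png

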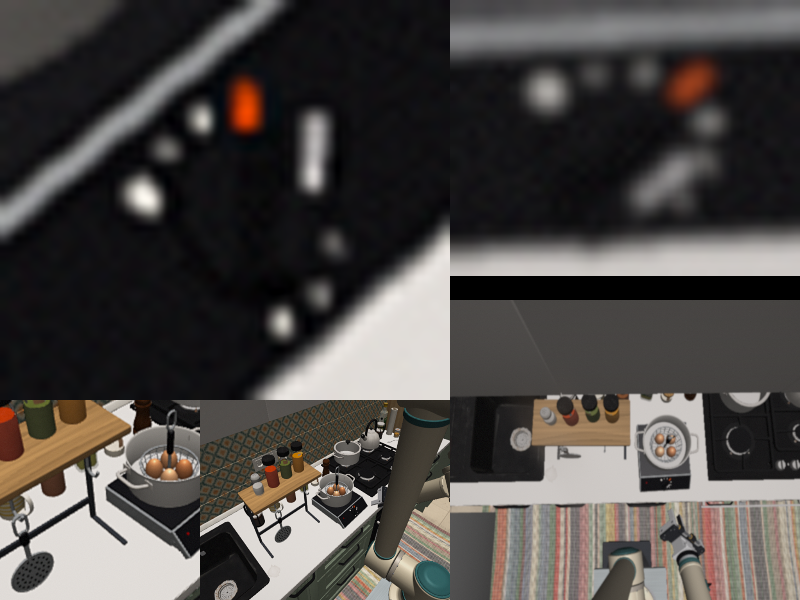

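```bash
python3 - <<'E'
from dial import *
_,Ks,Ts=cam("scene");_,Kt,Tt=cam("top");P=np.array([471.6,-163.1,39.4])
for tag in("0","g0"):
  for n,K,T,box in(("scene",Ks,Ts,(378,410,247,282)),("top",Kt,Tt,(382,410,283,305))):
    f=cv2.imread(f"pics/{n}0.png" if tag=="0" else f"pics/g0{n[0]}.png")
    s=cv2.resize(f[box[2]:box[3],box[0]:box[1]],None,fx=4,fy=4,interpolation=cv2.INTER_CUBIC)
    k,l,st,c=cv2.connectedComponentsWithStats((s.max(2)>95).astype(np.uint8))
    for i in range(1,k):
        if st[i,4]<100: continue
        pts=np.argwhere(l==i)[:,::-1].astype(np.float32);vx,vy,x,y=cv2.fitLine(pts,cv2.DIST_L2,0,.01,.01).ravel()
        g=lambda a:plane(K,T,((x+a*vx+.5)/4-.5+box[0],(y+a*vy+.5)/4-.5+box[2]),P,28)
        d=g(8)-g(-8);print(tag,n,st[i,4],"ctr",(c[i]/4+[box[0],box[2]]).round(1),"dir deg",np.degrees(np.arctan2(d@RT,d@UP)).round(1))
E
```

```text
0 scene 734 ctr [386.2 253.7] dir deg 89.9
0 scene 185 ctr [394.5 255.6] dir deg -139.5
0 scene 271 ctr [397.6 262.2] dir deg 155.0
0 scene 162 ctr [384.2 264.5] dir deg 171.2
0 scene 899 ctr [406.2 278.5] dir deg 91.2
0 top 175 ctr [402.1 287. ] dir deg 44.8
0 top 177 ctr [386.5 287.8] dir deg 137.0
0 top 259 ctr [394.  297.1] dir deg 153.5
0 top 222 ctr [405.1 304.2] dir deg 91.4
g0 scene 762 ctr [386.2 253.7] dir deg 89.8
g0 scene 191 ctr [394.5 255.6] dir deg -140.6
g0 scene 259 ctr [401.3 260.1] dir deg 46.1
g0 scene 170 ctr [384.2 264.6] dir deg 170.6
g0 scene 906 ctr [406.2 278.5] dir deg 91.3
g0 top 177 ctr [402.1 287. ] dir deg 44.1
g0 top 182 ctr [386.5 287.8] dir deg 128.2
g0 top 275 ctr [399.5 297.4] dir deg 47.0
g0 top 334 ctr [402.4 304.2] dir deg 91.7
```

```bash
python3 -c "
from bench import ctrl
o=ctrl.get_obs();print(o['time'],o['contact_force'],abs(o['qvel']).max());print(ctrl.close_job())"
```

```text
25.1 [ 0.39880259 -0.13058847 -0.33498088] 0.013197864583318031
the job is handed in; nothing more can be done
None
```

The basket is standing in the pot and the dial is at the orange mark. I handed the job in at 25.1 s; it reports no verdict.

- **Tilting the gripper:** The moves have no tilt of their own, and a straight-down gripper would have hit the shelf board. I tilted it about 44° by commanding poses just out of reach, where the arm gives up some of its orientation and then keeps it.
- **Basket:** I gripped it by the sleeve, raised it 24 mm off the hook, drew it 60 mm forward and lowered it into the pot. It touched the pot's bottom within about 2 mm of the expected height. While lowering it I drifted 7 mm sideways through a wrong axis sign, and I corrected this before it touched down. The press on the pot's bottom peaked at about 16 N at the wrist, a little more than gentle.
- **Dial:** The pointer started about 17° past the off dot, not on it. I gripped the bar and turned it clockwise until the gripper's angle read 45°.

**Last checks:**
- **Dial:** The pointer measured 46° and 47° in the two cameras, against about 44–45° for the orange mark. The pointer's direction taken from its centre disagreed between the cameras (37° and 53°, mean about 46°), which is consistent with calibration error.
- **Basket and surroundings:** In the pictures the basket is upright in the pot, the skimmer is still hanging, and the jars and pot look unmoved. These were checked by eye only.
- **Arm:** It was clear of everything and at rest, with a measured force of about 0.5 N.

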